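# Clip a test panel into the reading rack

### The arm

A 7-joint arm with a two-finger parallel gripper is mounted at the origin on the work surface. World frame = base frame: x ahead of the robot, y to its left, z up, the work surface at z = 0. Lengths are in m, angles in rad, forces in N, time in s.
With the tool pointing down it reaches from about 0.4 to 0.925 m from the base axis. Payload 5.6 kg.
Tool frame: the origin (TCP) lies between the finger pads; the fingertips stand 17 mm ahead of it and the grasp point (between the pads) lies 2 mm behind it; z points along the fingers, y is the line along which they close (so a half turn about z gives the same grasp; the last joint's range is limited). The gripper opens to 85 mm and grips with 20 to 120 N. Pads are 22 mm wide; open, the fingers measure 114 mm over their backs; the gripper's body (76 mm by 85 mm) begins 54 mm behind the grasp point. The pads swing forward as they close: fully open they stand 13 mm farther back than shut.
Start: joints at [-1.161, 0.468, -0.012, 1.603, 0.006, 1.071, -0.056], TCP at [0.284, 0.584, 0.248] pointing down, gripper open.
Joint ranges: [-2.53, 2.53], [-0.31, 2.02], [-1.57, 1.55], [0.28, 2.44], [-1.29, 4.43], [0.15, 1.84], [-2.92, 2.92]. Speed limits (rad/s): [2.57, 2.57, 3.14, 3.14, 3.14, 3.14, 3.14].

### API

Orientations are given as [roll, pitch, yaw] about the fixed x, y, z axes, in that order (R = Rz(yaw) Ry(pitch) Rx(roll)).
In Python, from workcell import robot gives the robot as it stands.
- The arm moves only by the tool step_arm, never from a script. Its argument "plan" is a list that holds one entry, the list of rows, each a list of 4 numbers: the shift along the world's x, y, z in m, then the turn about the world's z in degrees. A call has exactly 10 rows; each row shifts and turns the commanded pose from where the row before left it; what a row does not reach is not made up. A row lasts 1/8 s, in which the tool goes at most 62.5 mm and 10.7 degrees, less where a joint would pass 70% of its speed; a pose out of reach is approached as far as the arm can. A call is refused whole if a number of a shift passes 0.0625 or a number of a turn 10.7, either way. A call with a gripper value outside its range is refused whole. "hand" is the opening, from -1 (shut) to 1 (fully open), so that 0 is half open, set as the call begins (left out, the last holds). The fingers move at their own pace and stop on an object; the grip force is fixed at half the most. Time passes only in rows, so rows that do not move let the fingers close, or fill a call up. It gives the time, the measured TCP pose, the force, the opening and the grip force at its end, in the units of the state.
- robot.state(): the state, without advancing time (a new reading comes with each control period).
- robot.read_camera(name): name is "scene" or "top" or "wrist"; returns the picture (400x640x3 uint8, red, green, blue); there is no depth.
- robot.get_calibration(name): a dict with "intrinsics" (3x3 intrinsics, pixels), "R" (3x3) and "t" (3): a world point X has camera coordinates R X + t. Camera axes: x right, y down, z forward; pixel columns grow to the right and rows downward; lengths in m; the calibration is good to about 2 mm. A picture is of the moment at which its call begins: read the wrist's pose just before it. get_calibration takes no time and is no camera call; for the wrist camera it gives the pose at the moment of the call.
- robot.close_job(): hands the job in; it is judged then, once.
The state is a dict: "time_s": time; "qpos": joint angles; "dq": joint speeds; "joint_torque": joint torques, N m; "tool_pos": TCP position; "eef_rot": TCP orientation; "contact_force": force on the tool from outside, world axes, zero at the start; "ft_torque": the same for the moment, N m; "opening": finger opening in m; "grip_force": force on a finger pad.
Only numpy, scipy, OpenCV 4.12 (cv2) and the standard library are available. Lean on these libraries where they do the work, as an engineer would, in place of code of your own. Each camera call takes 0.05 s, during which the arm holds its last target. There are 200 camera calls.

### The job

Take the orange-capped test panel out of the white stand and push it, cap up, squarely down into the empty spring clip of the wooden-based reading rack until its bottom edge sits fully home on the clip's floor, then let go. Leave the blue-capped panel in the stand and the green-capped panel in its clip.

Things in the scene. Friction and masses are not known exactly. Their poses are not given: they have to be found in the camera images.
- panel_orange: the panel to move: stiff white test panel, top 24 mm an orange cap, 10 (its x) x 56 (y) x 110 mm tall (z, up); origin at the centre of its bottom edge; both faces alike; about 40 g. It stands upright and loose in one of the two slots of a fixed white stand (70 x 190 x 32 mm tall, slots 14 x 60 mm, floor 6 mm above the table); 84 mm of it shows.
- clip_free_seat (a point): centre of the empty clip's floor, 20 mm above the table; the panel's bottom centre goes here. Slot along y, open-ended; z up. Two sprung steel cheeks (50 mm along y) pinch along x: 4 mm apart, upright 6 to 32 mm above the floor, flaring to 32 mm apart at 52 mm. Each yields up to 16 mm; weight alone will not seat the panel: push down with 5 to 20 N. The cheeks then grip and centre it in x, not in y.
- panel_blue: bystander: the same panel with a blue cap, loose in the stand's other slot, in line with the orange one, 90 mm from it along y. 10 (its x) x 56 (y) x 110 mm tall (z, up); origin at the centre of its bottom edge.
- panel_green: bystander: the same panel with a green cap, already home in the rack's other clip, in line with the empty clip, 90 mm from it along y. 10 (its x) x 56 (y) x 110 mm tall (z, up); origin at the centre of its bottom edge. The rack is a fixed light-wood plate, 100 x 200 x 12 mm, with two grey clips.
There are look-alikes about, which are no part of the job. What is shaped like the panel_orange but black is not meant.

How it is judged:
By the outcome, as a careful person would: the job done as asked, in the order asked, and still so for the second after the job is handed in, with the robot touching nothing.
It also fails if it takes over 43 s, if anything falls off the work surface, if the arm or the gripper's body presses on something with over 40 N, if the wrist force passes 120 N, or if a joint passes its speed limit or range.

## Working session

There is one attempt and no reset: what is moved stays moved. The work goes in short steps, Python scripts to look and compute and a tool call to move; the robot and the scene stay as the last step left them, time stands still between calls to the robot, and variables do not carry over. Pictures are saved under pics/ and viewed, at most 10 in all, crops included, and the job is handed in when it is done.

Besides the shell and the picture viewer there is one more tool, called as name(argument=value, ...) on one line, values as JSON. step_arm: Moves the arm, as the interface text tells. Its arguments: {"type":"object","properties":{"plan":{"type":"array"},"hand":{"type":"number"}},"required":["plan"]}

```bash
mkdir -p pics; ls; python3 - <<'E'
from workcell import robot
import cv2,numpy as np
s=robot.state();print(s)
for n in("scene","top"):
    im=robot.read_camera(n);cv2.imwrite(f"pics/{n}0.png",im[:,:,::-1]);c=robot.get_calibration(n);print(n,c, -np.array(c["R"]).T@np.array(c["t"]))
E
```

```text
pics
{'time_s': 0.0, 'qpos': array([-1.16100988,  0.46842329, -0.01159197,  1.60365326,  0.00602645,
        1.07139703, -0.05628966]), 'dq': array([ 0.00175348,  0.00075919,  0.00075471, -0.00132705,  0.00080456,
        0.00164825, -0.00094689]), 'joint_torque': array([ 6.29675960e-04, -5.32399249e+01,  2.16487725e-02, -2.51299846e+01,
        1.14270276e-02,  7.75835419e-03,  1.78197502e-05]), 'tool_pos': array([0.28419196, 0.58397598, 0.24729612]), 'eef_rot': array([-3.13975213e+00,  1.55445061e-04,  2.68875588e+00]), 'contact_force': array([0.05756867, 0.45783565, 0.65196699]), 'ft_torque': array([-0.01105576, -0.00415302, -0.00675608]), 'grip_force': 0.0, 'opening': 0.08539932026635334}
scene {'intrinsics': array([[388.86075316,   0.        , 322.10364707],
       [  0.        , 388.86075316, 200.46162179],
       [  0.        ,   0.        ,   1.        ]]), 'R': array([[-0.19125708,  0.98148695,  0.01020322],
       [ 0.75421636,  0.15360675, -0.63840634],
       [-0.62815477, -0.1144043 , -0.76963189]]), 't': array([ 0.09200187, -0.34796595,  1.02712392])} [0.92523041 0.08065867 0.56742493]
top {'intrinsics': array([[459.69654785,   0.        , 326.62222521],
       [  0.        , 459.69654785, 197.5472279 ],
       [  0.        ,   0.        ,   1.        ]]), 'R': array([[ 0.17993897, -0.98367189, -0.00340396],
       [-0.96301332, -0.17545231, -0.20450388],
       [ 0.20056748,  0.04007628, -0.97885984]]), 't': array([-0.07067578,  0.50516685,  0.64873485])} [ 0.36908461 -0.00688796  0.73808849]
```

View pics/scene0.png

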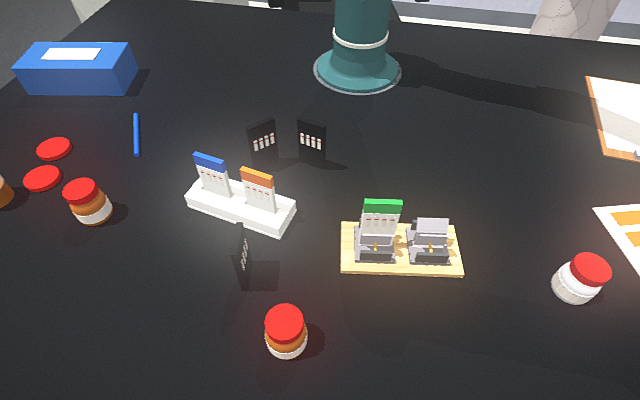

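View pics/top0.png

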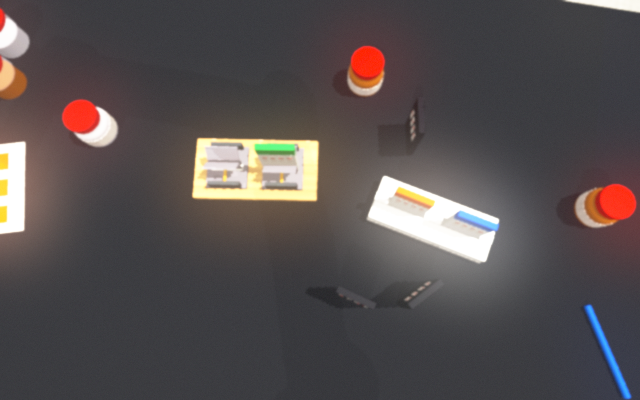

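The scene picture shows the orange panel at (257,190), blue at (210,175), green at (382,225) and the empty clip at (430,240). In the top view they are at (414,197), (476,220), (275,149) and (227,168). The black look-alikes stand apart from these.

```bash
cat > h.py <<'E'
from workcell import robot
import cv2,numpy as np
def ray(c,uv):
    K,R,t=(np.array(c[k]) for k in("intrinsics","R","t"))
    return -R.T@t, R.T@np.linalg.inv(K)@np.array([uv[0],uv[1],1.])
def plane(c,uv,z):
    o,d=ray(c,uv); return o+d*(z-o[2])/d[2]
def tri(c1,p1,c2,p2):
    o1,d1=ray(c1,p1);o2,d2=ray(c2,p2)
    s=np.linalg.lstsq(np.c_[d1,-d2],o2-o1,rcond=None)[0]
    a,b=o1+s[0]*d1,o2+s[1]*d2
    return (a+b)/2,np.linalg.norm(a-b)
def proj(c,X):
    p=np.array(c["intrinsics"])@(np.array(c["R"])@X+np.array(c["t"]));return p[:2]/p[2]
HS={"orange":((8,150,120),(20,255,255)),"blue":((105,150,80),(125,255,255)),"green":((50,150,60),(75,255,255)),"wood":((14,60,120),(32,150,255)),"white":((0,0,150),(180,40,255))}
def blob(bgr,name,roi):
    x0,y0,x1,y1=roi;m=np.zeros(bgr.shape[:2],np.uint8)
    m[y0:y1,x0:x1]=cv2.inRange(cv2.cvtColor(bgr,cv2.COLOR_BGR2HSV),*map(np.array,HS[name]))[y0:y1,x0:x1]
    cs,_=cv2.findContours(m,cv2.RETR_EXTERNAL,cv2.CHAIN_APPROX_NONE)
    return max(cs,key=cv2.contourArea)
E
python3 - <<'E'
from h import *
np.set_printoptions(precision=4,suppress=True)
I={n:cv2.imread(f"pics/{n}0.png") for n in("scene","top")};C={n:robot.get_calibration(n) for n in I}
roi={"scene":dict(orange=(235,160,280,215),blue=(185,145,235,180),green=(355,190,410,220),wood=(330,190,475,290),white=(170,140,310,240)),
"top":dict(orange=(385,180,440,215),blue=(445,200,505,240),green=(245,135,305,160),wood=(180,130,330,210),white=(360,170,505,265))}
for n in I:
    for k,r in roi[n].items():
        b=blob(I[n],k,r);q=cv2.approxPolyDP(b,0.03*cv2.arcLength(b,True),True)[:,0]
        box=cv2.boxPoints(cv2.minAreaRect(b))
        print(n,k,cv2.contourArea(b),q.tolist(),"box",box.round(1).tolist())
        z=dict(wood=.012,white=.032).get(k)
        if z: print([plane(C[n],p,z)[:2].round(4).tolist() for p in (box if n=="top" else q)])
a=cv2.resize(I["scene"][140:290,170:480],(800,387),interpolation=cv2.INTER_CUBIC)
cv2.imwrite("pics/sc.png",a)
a=cv2.resize(I["top"][120:270,185:505],(800,375),interpolation=cv2.INTER_CUBIC)
cv2.imwrite("pics/tc.png",a)
E
```

```text
scene orange 1.5 [[266, 186], [267, 187], [269, 187], [270, 188], [270, 187], [268, 187], [267, 186]] box [[265.79998779296875, 186.60000610351562], [266.1000061035156, 185.6999969482422], [270.29998779296875, 187.10000610351562], [270.0, 188.0]]
scene blue 117.0 [[192, 154], [196, 163], [196, 156], [219, 163], [223, 160], [196, 151]] box [[189.89999389648438, 161.1999969482422], [193.1999969482422, 150.10000610351562], [223.1999969482422, 159.1999969482422], [219.89999389648438, 170.1999969482422]]
scene green 0.0 [[402, 203]] box [[402.0, 203.0], [402.0, 203.0], [402.0, 203.0], [402.0, 203.0]]
scene wood 1661.0 [[341, 221], [342, 273], [464, 274], [411, 266], [398, 225], [395, 265], [342, 270]] box [[338.5, 272.8999938964844], [340.3999938964844, 220.60000610351562], [465.79998779296875, 225.10000610351562], [463.8999938964844, 277.3999938964844]]
[[0.5118, 0.0401], [0.6143, 0.0584], [0.5774, 0.2515], [0.5794, 0.1669], [0.5004, 0.1404], [0.5827, 0.1411], [0.6089, 0.0576]]
scene white 4369.5 [[196, 165], [188, 206], [280, 238], [295, 200]] box [[180.6999969482422, 204.3000030517578], [196.8000030517578, 159.3000030517578], [300.79998779296875, 196.60000610351562], [284.6000061035156, 241.60000610351562]]
[[0.4496, -0.254], [0.5478, -0.2278], [0.5813, -0.0518], [0.4969, -0.0467]]
top orange 5.0 [[397, 192], [410, 197]] box [[396.70001220703125, 192.8000030517578], [397.20001220703125, 191.60000610351562], [410.20001220703125, 196.5], [409.79998779296875, 197.6999969482422]]Traceback (most recent call last):
  File "<stdin>", line 8, in <module>
  File "h.py", line 20, in blob
    return max(cs,key=cv2.contourArea)
ValueError: max() iterable argument is empty
```

```bash
python3 - <<'E'
from h import *
I={n:cv2.imread(f"pics/{n}0.png") for n in("scene","top")}
for n,pts in dict(scene=[(255,175),(260,178),(208,160),(380,206),(390,210),(350,265),(440,270)],top=[(414,197),(425,202),(476,220),(275,149),(290,148),(200,190),(310,190),(380,210)]).items():
    h=cv2.cvtColor(I[n],cv2.COLOR_BGR2HSV)
    print(n,[(p,h[p[1],p[0]].tolist()) for p in pts])
a=cv2.resize(I["scene"][140:290,170:480],(620,300),interpolation=cv2.INTER_CUBIC)
b=cv2.resize(I["top"][120:270,185:505],(640,300),interpolation=cv2.INTER_CUBIC)
cv2.imwrite("pics/crop.png",np.vstack([np.pad(a,((0,0),(0,20),(0,0))),b]))
E
```

```text
scene [((255, 175), [9, 154, 220]), ((260, 178), [10, 147, 214]), ((208, 160), [114, 132, 164]), ((380, 206), [63, 120, 144]), ((390, 210), [62, 114, 143]), ((350, 265), [26, 69, 254]), ((440, 270), [27, 63, 255])]
top [((414, 197), [25, 161, 255]), ((425, 202), [24, 154, 255]), ((476, 220), [101, 120, 255]), ((275, 149), [65, 152, 243]), ((290, 148), [66, 150, 252]), ((200, 190), [30, 63, 255]), ((310, 190), [28, 80, 255]), ((380, 210), [0, 0, 255])]
```

View pics/crop.png

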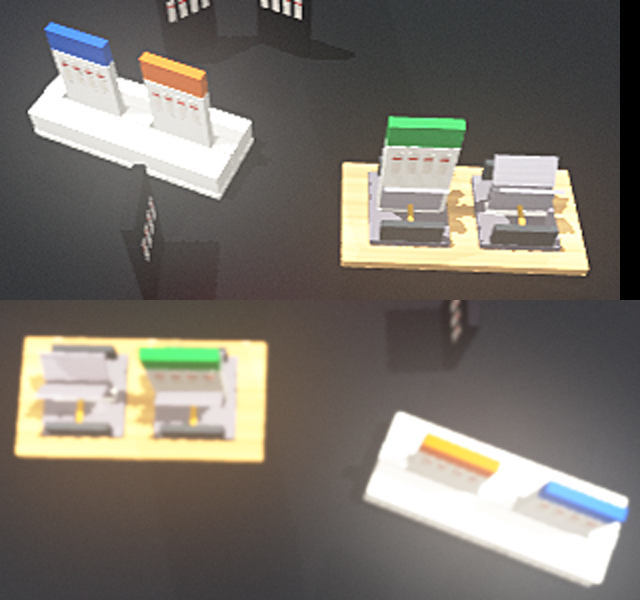

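The scene crop shows the orange cap (crop 140–208, 55–97), the green cap in its clip and the empty clip at crop (517,200), with its flared cheek plates. The top crop matches it.

```bash
sed -i 's/^HS=.*/HS={"orange":((5,100,120),(27,255,255)),"blue":((98,80,80),(125,255,255)),"green":((50,80,60),(75,255,255)),"wood":((14,45,120),(35,150,255)),"white":((0,0,150),(180,40,255))}/' h.py
python3 - <<'E'
from h import *
np.set_printoptions(precision=4,suppress=True)
I={n:cv2.imread(f"pics/{n}0.png") for n in("scene","top")};C={n:robot.get_calibration(n) for n in I}
roi={"scene":dict(orange=(235,160,280,215),blue=(185,145,235,180),green=(355,190,410,220)),
"top":dict(orange=(385,180,440,215),blue=(445,200,505,240),green=(245,135,305,160),wood=(180,130,330,210),white=(360,170,505,265))}
D={}
for n in I:
    for k,r in roi[n].items():
        b=blob(I[n],k,r);box=cv2.boxPoints(cv2.minAreaRect(b));D[n,k]=b[:,0].astype(float)
        print(n,k,cv2.contourArea(b),box.round(1).tolist())
        z=dict(wood=.012,white=.032).get(k)
        if z:
            P=np.array([plane(C[n],p,z)[:2] for p in box]);e=np.diff(np.vstack([P,P[:1]]),axis=0)
            print(P.tolist(),np.linalg.norm(e,axis=1),np.degrees(np.arctan2(e[:,1],e[:,0])),P.mean(0))
# cap upper edges: far (top image: +x side = upper edge; scene: upper edge = -x side). corners of min-area boxes
for k,h in(("orange",.116),("blue",.116),("green",.130)):
    bs=cv2.boxPoints(cv2.minAreaRect(D["scene",k].astype(np.float32)));bt=cv2.boxPoints(cv2.minAreaRect(D["top",k].astype(np.float32)))
    us=sorted(bs.tolist(),key=lambda p:p[1]); us=sorted(us[:2]);ut=sorted(bt.tolist(),key=lambda p:p[1]);ut=sorted(ut[:2])[::-1]
    for s,t in zip(us,ut):
        print(k,"tri",*tri(C["scene"],s,C["top"],t),"planes scene",plane(C["scene"],s,h)[:2],"top",plane(C["top"],t,h)[:2])
robot_=robot.get_calibration("wrist");print(-robot_["R"].T@robot_["t"],robot_["R"],robot_["intrinsics"])
E
```

```text
scene orange 412.5 [[236.3000030517578, 177.10000610351562], [240.39999389648438, 164.8000030517578], [275.79998779296875, 176.60000610351562], [271.70001220703125, 188.89999389648438]]
scene blue 388.0 [[189.3000030517578, 162.10000610351562], [193.39999389648438, 149.8000030517578], [227.89999389648438, 161.3000030517578], [223.8000030517578, 173.60000610351562]]
scene green 521.5 [[362.70001220703125, 212.39999389648438], [363.20001220703125, 197.60000610351562], [402.20001220703125, 199.0], [401.70001220703125, 213.8000030517578]]
top orange 296.0 [[394.6000061035156, 194.6999969482422], [397.79998779296875, 186.39999389648438], [434.3999938964844, 200.39999389648438], [431.20001220703125, 208.8000030517578]]
top blue 294.0 [[455.1000061035156, 218.39999389648438], [458.1000061035156, 209.89999389648438], [499.29998779296875, 224.39999389648438], [496.29998779296875, 232.89999389648438]]
top green 327.0 [[255.0, 144.0], [294.0, 144.0], [294.0, 153.0], [255.0, 153.0]]
top wood 7670.0 [[190.89999389648438, 199.3000030517578], [192.1999969482422, 136.5], [319.29998779296875, 139.199
[... 842 characters left out ...]
1104] 0.004082984579973348 planes scene [ 0.5232 -0.0678] top [ 0.5174 -0.0732]
blue tri [ 0.5148 -0.1781  0.1411] 0.045539548660332774 planes scene [ 0.4913 -0.2199] top [ 0.5118 -0.1622]
blue tri [ 0.5001 -0.1591  0.11  ] 0.003980982087501173 planes scene [ 0.5057 -0.1538] top [ 0.4994 -0.1596]
green tri [0.5576 0.0745 0.1381] 0.0009963376529462354 planes scene [0.5509 0.0739] top [0.5601 0.0761]
green tri [0.5484 0.1288 0.1369] 0.001965726267125455 planes scene [0.5421 0.1305] top [0.5505 0.1293]
[0.2101 0.6209 0.373 ] [[ 0.4366  0.8997 -0.0022]
 [ 0.852  -0.4126  0.3224]
 [ 0.2891 -0.1426 -0.9466]] [[301.6127   0.     318.3833]
 [  0.     301.6127 199.769 ]
 [  0.       0.       1.    ]]
```

step_arm(plan=[[[0.0253,-0.0393,0,-5.45],[0.0253,-0.0393,0,-5.45],[0.0253,-0.0393,0,-5.45],[0.0253,-0.0393,0,-5.45],[0.0253,-0.0393,0,-5.45],[0.0253,-0.0393,0,-5.45],[0.0253,-0.0393,0,-5.45],[0.0253,-0.0393,0,-5.45],[0.0253,-0.0393,0,-5.45],[0.0253,-0.0393,0,-5.45]]], hand=1)

```text
time_s: 1.35
tool_pos: [0.5378, 0.1901, 0.248]
eef_rot: [-3.141, 0.0, 1.735]
contact_force: [-0.3, 0.6, -0.3]
opening: 0.0854
grip_force: 0.0
```

```bash
cat > shot.py <<'E'
import sys,pickle
from h import *
n=sys.argv[1]
c=robot.get_calibration("wrist");s=robot.state();im=robot.read_camera("wrist")[:,:,::-1]
cv2.imwrite(f"pics/{n}.png",im);pickle.dump((c,s),open(f"pics/{n}.pkl","wb"));print(s["time_s"],s["tool_pos"],np.degrees(s["eef_rot"]))
E
python3 shot.py w1
```

```text
1.35 [0.53781683 0.19013042 0.24802677] [-1.79973602e+02  3.15002371e-03  9.93800040e+01]
```

View pics/w1.png

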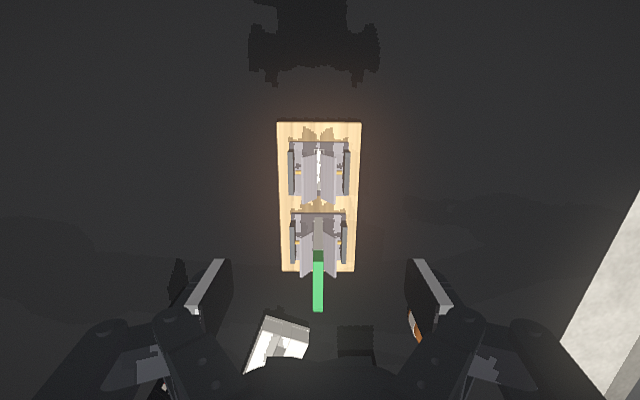

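The wrist picture shows the rack centred at (318,195), the empty clip at (318,170), the green cap at (318,285) and the white stand below at (280,345). Next I measure the plate corners and the green cap.

```bash
cat > rack.py <<'E'
import sys,pickle
from h import *
np.set_printoptions(precision=4,suppress=True)
n=sys.argv[1];im=cv2.imread(f"pics/{n}.png");c,s=pickle.load(open(f"pics/{n}.pkl","rb"))
hsv=cv2.cvtColor(im,cv2.COLOR_BGR2HSV)
m=cv2.inRange(hsv,(10,40,110),(35,200,255));m[320:]=0
cs,_=cv2.findContours(m,cv2.RETR_EXTERNAL,cv2.CHAIN_APPROX_NONE);pts=np.vstack([x for x in cs if cv2.contourArea(x)>30])
q=cv2.approxPolyDP(cv2.convexHull(pts),12,True)[:,0];print("plate q",q.tolist())
P=np.array([plane(c,p,.012)[:2] for p in q]);e=np.roll(P,-1,0)-P
print(P.tolist(),np.linalg.norm(e,axis=1),np.degrees(np.arctan2(e[:,1],e[:,0])),"centre",P.mean(0))
m=cv2.inRange(hsv,(45,80,60),(80,255,255));m[:230]=0
cs,_=cv2.findContours(m,cv2.RETR_EXTERNAL,cv2.CHAIN_APPROX_NONE);b=max(cs,key=cv2.contourArea)
q=cv2.boxPoints(cv2.minAreaRect(b));print("green",cv2.boundingRect(b),q.tolist())
P=np.array([plane(c,p,.130)[:2] for p in q]);e=np.roll(P,-1,0)-P
print(P.tolist(),np.linalg.norm(e,axis=1),np.degrees(np.arctan2(e[:,1],e[:,0])),"centre",P.mean(0))
E
python3 rack.py w1
```

```text
plate q [[360, 122], [353, 271], [283, 271], [276, 122]]
[[0.5769690184990501, 0.25306803575555514], [0.6089082393645519, 0.056330341901510816], [0.5137945720958332, 0.04050906483786745], [0.4804855073387911, 0.23701873013346378]] [0.1993 0.0964 0.1993 0.0978] [ -80.7788 -170.5558   99.6204    9.4442] centre [0.545  0.1467]
green (312, 251, 12, 62) [[312.0, 251.0], [323.0, 251.0], [323.0, 312.0], [312.0, 312.0]]
[[0.5406099939051651, 0.14109070266749746], [0.5504381522457803, 0.14272552837068958], [0.5617306465611264, 0.07684864601148525], [0.5511272900113939, 0.07508488223640472]] [0.01   0.0668 0.0107 0.0668] [   9.4442  -80.273  -170.5559   99.0533] centre [0.551  0.1089]
```

step_arm(plan=[[[-0.0022,-0.028,-0.003,-2.1],[-0.0022,-0.028,-0.003,-2.1],[-0.0022,-0.028,-0.003,-2.1],[-0.0022,-0.028,-0.003,-2.1],[-0.0022,-0.028,-0.003,-2.1],[-0.0022,-0.028,-0.003,-2.1],[-0.0022,-0.028,-0.003,-2.1],[-0.0022,-0.028,-0.003,-2.1],[-0.0022,-0.028,-0.003,-2.1],[-0.0022,-0.028,-0.003,-2.1]]], hand=1)

```text
time_s: 2.65
tool_pos: [0.5151, -0.0904, 0.2181]
eef_rot: [3.141, 0.0, 1.369]
contact_force: [0.1, -0.6, -0.3]
opening: 0.0852
grip_force: 0.0
```

```bash
python3 shot.py w2
```

```text
2.65 [ 0.51512569 -0.09039617  0.21809576] [1.79992963e+02 6.48160413e-03 7.84108275e+01]
```

View pics/w2.png

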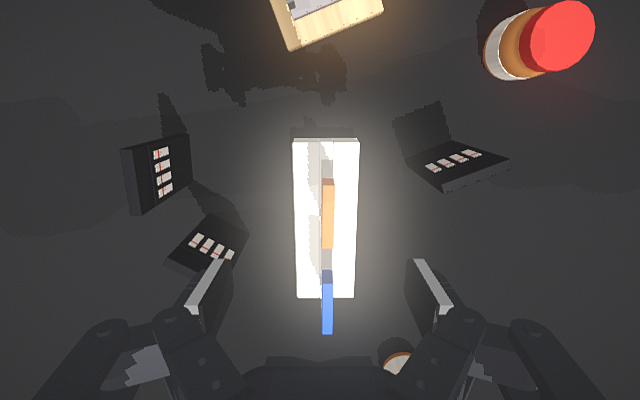

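The wrist picture shows the orange cap at (322–334, 178–248), blue at (327,300) and the stand at (293–359, 138–298). The black look-alikes are clear of the fingers.

```bash
python3 - <<'E'
import pickle
from h import *
np.set_printoptions(precision=4,suppress=True)
im=cv2.imread("pics/w2.png");c,s=pickle.load(open("pics/w2.pkl","rb"));T=robot.get_calibration("top");S=robot.get_calibration("scene")
hsv=cv2.cvtColor(im,cv2.COLOR_BGR2HSV)
def big(m):
    cs,_=cv2.findContours(m,cv2.RETR_EXTERNAL,cv2.CHAIN_APPROX_NONE);return max(cs,key=cv2.contourArea)
for k,lo,hi in(("orange",(5,90,100),(27,255,255)),("blue",(100,90,80),(125,255,255))):
    m=cv2.inRange(hsv,lo,hi);m[:150]=0;m[340:]=0;m[:,:300]=0;m[:,350:]=0
    b=big(m);print(k,cv2.boundingRect(b));x,y,w,h=cv2.boundingRect(b)
    for r in(y+8,y+14,y+30,y+h-10,y+h-3):
        xs=np.where(m[r])[0];print(r,xs.min(),xs.max()+1,plane(c,((xs.min()+xs.max()+1)/2,r),.116)[:2],end=";")
    print("far end",plane(c,(x+w/2,y+h),.116)[:2]); print(im[y:y+h:3,x+w//2].tolist()[:8])
    if k=="orange": print("tri far +x",tri(c,(x+w,y+h),T,(434.2,200.6)), "tri far -x vs scene", tri(c,(x,y+h),S,(240.4,165)))
    else: print("tri far +x",tri(c,(x+w,y+h),T,(498.8,224.4)))
m=cv2.inRange(hsv,(0,0,120),(180,60,255));m[:,:270]=0;m[:,380:]=0;m[:120]=0;m[320:]=0
b=big(m);q=cv2.approxPolyDP(cv2.convexHull(b),8,True)[:,0]
P=np.array([plane(c,p,.032)[:2] for p in q]);e=np.roll(P,-1,0)-P
print("stand",q.tolist(),P.tolist(),np.linalg.norm(e,axis=1),np.degrees(np.arctan2(e[:,1],e[:,0])),P.mean(0))
a=cv2.resize(im[130:340,280:375],(380,560*3//2),interpolation=cv2.INTER_CUBIC)
# green height: w1 far corners vs top/scene
c1,_=pickle.load(open("pics/w1.pkl","rb"));print("green far +x",tri(c1,(324,313),T,(294.5,144)),"far -x",tri(c1,(312,313),S,(363.2,197.8)))
E
```

```text
orange (322, 185, 13, 64)
193 322 334 [ 0.5253 -0.0808];199 322 334 [ 0.5244 -0.0857];215 322 334 [ 0.5218 -0.0992];239 322 333 [ 0.5173 -0.1202];246 322 333 [ 0.516  -0.1266];far end [ 0.5163 -0.1296]
[[140, 180, 244], [154, 208, 255], [155, 209, 255], [156, 209, 255], [155, 208, 255], [157, 209, 255], [159, 215, 255], [160, 215, 255]]
tri far +x (array([ 0.5204, -0.1294,  0.1158]), np.float64(0.0035570433118468953)) tri far -x vs scene (array([ 0.5109, -0.1295,  0.1166]), np.float64(0.0023317654516967494))
blue (322, 284, 11, 51)
292 322 333 [ 0.5073 -0.1714];298 322 333 [ 0.5061 -0.1777];314 322 333 [ 0.5028 -0.1948];325 322 333 [ 0.5005 -0.2069];332 322 333 [ 0.4989 -0.2148];far end [ 0.4983 -0.2183]
[[255, 185, 149], [255, 186, 149], [254, 184, 145], [254, 184, 144], [253, 183, 143], [253, 181, 139], [253, 180, 138], [252, 178, 135]]
tri far +x (array([ 0.5027, -0.22  ,  0.1147]), np.float64(0.0012643767843019285))
stand [[356, 138], [379, 183], [379, 271], [361, 298], [321, 314], [296, 296], [283, 263], [275, 193], [294, 138]] [[0.5620001336002444, -0.05531117632156252], [0.5785091276602146, -0.1072778423151233], [0.5637361023868819, -0.2148124941169691], [0.5368840802059142, -0.24819039260222367], [0.48407048133114217, -0.2616959214465838], [0.4593485337303399, -0.22935160237843835], [0.4546430896649147, -0.18147289684968282], [0.46658517782532916, -0.09588122862642491], [0.5000070383850445, -0.04265937629963396]] [0.0545 0.1085 0.0428 0.0545 0.0407 0.0481 0.0864 0.0628 0.0633] [ -72.3758  -97.8223 -128.8162 -165.6557  127.392    95.6129   82.0571
   57.8723  -11.5348] [ 0.5118 -0.1596]
green far +x (array([0.5619, 0.0754, 0.1289]), np.float64(0.0024374264136808447)) far -x (array([0.5513, 0.074 , 0.1301]), np.float64(7.430682823164659e-05))
```

step_arm(plan=[[[0.002,-0.004,-0.01,0.1],[0.002,-0.004,-0.01,0],[0.002,-0.004,-0.01,0],[0,0,-0.0134,0],[0,0,-0.0134,0],[0,0,-0.0134,0],[0,0,-0.0134,0],[0,0,-0.0134,0],[0,0,-0.0134,0],[0,0,-0.0134,0]]], hand=0)

```text
time_s: 3.95
tool_pos: [0.5214, -0.1005, 0.0936]
eef_rot: [3.141, 0.0, 1.373]
contact_force: [-0.4, -0.1, 0.5]
opening: 0.0426
grip_force: 0.0
```

step_arm(plan=[[[0,0,0,0],[0,0,0,0],[0,0,0,0],[0,0,0,0],[0,0,0,0],[0,0,0,0],[0,0,0,0],[0,0,0,0],[0,0,0,0],[0,0,0,0]]], hand=-1)

```text
time_s: 5.2
tool_pos: [0.5215, -0.1005, 0.0946]
eef_rot: [3.141, -0.0, 1.373]
contact_force: [-0.6, -0.2, 1.1]
opening: 0.009
grip_force: 60.4
```

step_arm(plan=[[[0,0,0.008,0],[0,0,0.012,0],[0,0,0.016,0],[0,0,0.018,0],[0,0,0.018,0],[0,0,0.018,0],[0,0,0.018,0],[0,0,0.018,0],[0,0,0.016,0],[0,0,0.012,0]]])

```text
time_s: 6.45
tool_pos: [0.5215, -0.1005, 0.2496]
eef_rot: [3.141, -0.0, 1.373]
contact_force: [-0.2, -0.7, -0.8]
opening: 0.0091
grip_force: 60.3
```

```bash
python3 shot.py w3; python3 - <<'E'
import pickle
from h import *
np.set_printoptions(precision=4,suppress=True)
im=cv2.imread("pics/w3.png");c,s=pickle.load(open("pics/w3.pkl","rb"))
hsv=cv2.cvtColor(im,cv2.COLOR_BGR2HSV)
m=cv2.inRange(hsv,(5,90,80),(27,255,255));m[:120]=0;m[:,:290]=0;m[:,350:]=0
n,l,st,ce=cv2.connectedComponentsWithStats(m);print(st[1:][st[1:,4]>40])
im3=robot.read_camera("scene")[:,:,::-1]
cv2.imwrite("pics/mix3.png",np.vstack([im[100:400,200:460].repeat(1,0), cv2.resize(im3[40:260,170:330],(260,300))]) if 0 else np.hstack([cv2.resize(im[100:400,220:420],(400,600)),cv2.resize(im3[40:260,190:337],(400,600))]))
E
```

```text
6.45 [ 0.52153837 -0.10053241  0.24958072] [ 1.79968442e+02 -4.56393674e-03  7.86546462e+01]
[[ 306  228   26  135 3119]]
```

View pics/mix3.png

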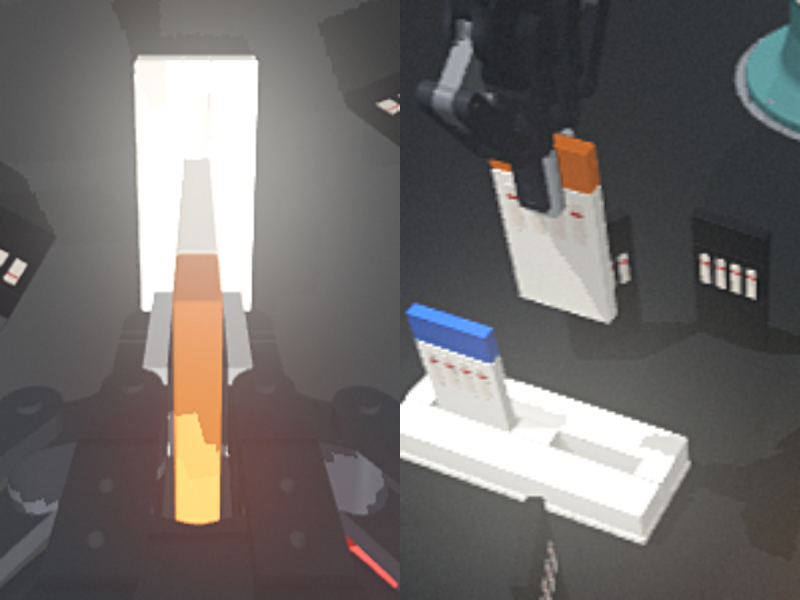

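The left half (wrist) shows the panel held upright, with its near cap edge at (320,249), far edge at (318,361) and bottom edge at (318,179). The right half (scene) shows it clear of the stand with blue undisturbed.

```bash
python3 - <<'E'
import pickle
from h import *
np.set_printoptions(precision=4,suppress=True)
c,s=pickle.load(open("pics/w3.pkl","rb"));tp=s["tool_pos"];a=np.radians(-11.4)
R=np.array([[np.cos(a),np.sin(a)],[-np.sin(a),np.cos(a)]])
for n,uv,dz in(("near top",(319,249),.0214),("cap base near",(319,226.5),-.0026),("bottom near L",(312,179),-.0886),("bottom near R",(324,179),-.0886),("far top",(319,361.5),.0214)):
    X=plane(c,uv,tp[2]+dz);print(n,X,"in panel axes rel. TCP mm",1e3*R@(X[:2]-tp[:2]))
# seat y target along rack
E
```

```text
near top [ 0.5275 -0.0735  0.271 ] in panel axes rel. TCP mm [ 0.5042 27.689 ]
cap base near [ 0.5274 -0.0746  0.247 ] in panel axes rel. TCP mm [ 0.5857 26.5475]
bottom near L [ 0.5226 -0.0738  0.161 ] in panel axes rel. TCP mm [-4.2639 26.4391]
bottom near R [ 0.5312 -0.0755  0.161 ] in panel axes rel. TCP mm [ 4.5322 26.4537]
far top [ 0.5166 -0.1286  0.271 ] in panel axes rel. TCP mm [  0.6541 -28.4711]
```

step_arm(plan=[[[0.001,0.018,0,1.4],[0.0015,0.026,0,1.8],[0.0018,0.032,0,2.3],[0.0018,0.033,0,2.4],[0.0018,0.033,0,2.4],[0.0018,0.033,0,2.4],[0.0018,0.033,0,2.4],[0.0018,0.033,0,2.4],[0.0018,0.03,0,2.1],[0.0012,0.0195,0,1.2]]])

```text
time_s: 7.8
tool_pos: [0.5376, 0.1924, 0.2483]
eef_rot: [-3.141, -0.0, 1.739]
contact_force: [0.8, -0.7, -1.4]
opening: 0.0096
grip_force: 60.3
```

```bash
python3 shot.py w4; python3 - <<'E'
from h import *
im=cv2.imread("pics/w4.png");im3=robot.read_camera("scene")[:,:,::-1]
cv2.imwrite("pics/scene4.png",im3)
cv2.imwrite("pics/mix4.png",np.hstack([cv2.resize(im[100:400,220:420],(400,600),interpolation=cv2.INTER_CUBIC),cv2.resize(im3[100:300,330:464],(400,600),interpolation=cv2.INTER_CUBIC)]))
E
```

```text
7.8 [0.53756816 0.19239292 0.2482617 ] [-1.79985133e+02 -1.54624953e-03  9.96377350e+01]
```

View pics/mix4.png

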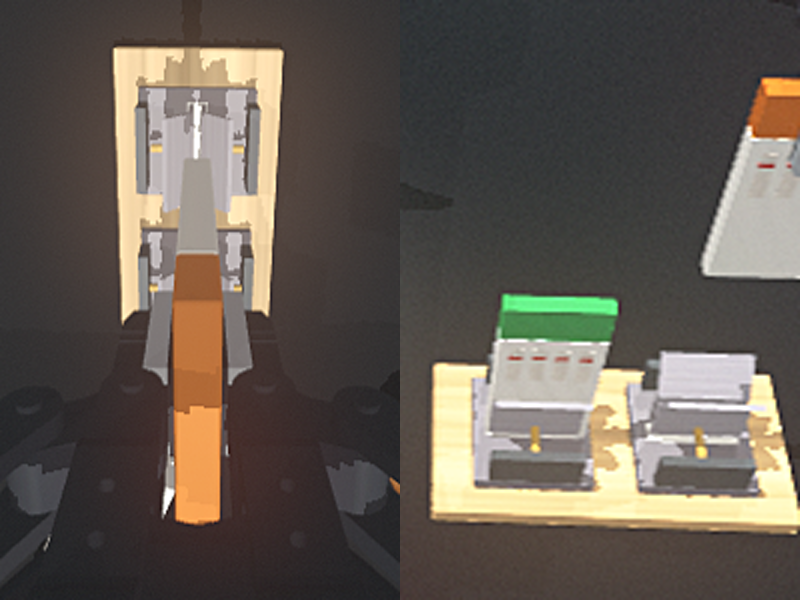

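The wrist half shows the held panel's bottom edge at column 318, in line with the clip slot at (318,165) and its side bars (288 to 349). The scene half shows green in place and the empty clip free. I check the target along the slot from the plate's near edge.

```bash
python3 - <<'E'
import pickle
from h import *
np.set_printoptions(precision=4,suppress=True)
im=cv2.imread("pics/w4.png");c,s=pickle.load(open("pics/w4.pkl","rb"));tp=s["tool_pos"];T=np.array(tp[:2])
g=cv2.inRange(cv2.cvtColor(im,cv2.COLOR_BGR2HSV),(10,40,110),(35,200,255))
r0=[np.where(g[90:200,x])[0].min()+90 for x in (290,300,345,355)];print(r0)
rows=[(r,np.where(g[r,250:390])[0].min()+250,np.where(g[r,250:390])[0].max()+251) for r in(135,180,210,230,245)]
print(rows)
L=np.array([plane(c,(a,r),.012)[:2] for r,a,b in rows]);Rr=np.array([plane(c,(b,r),.012)[:2] for r,a,b in rows])
mid=(L+Rr)/2;d=np.polyfit(mid[:,1],mid[:,0],1);u=np.array([d[0],1]);u/=np.linalg.norm(u);print("axis deg",np.degrees(np.arctan2(u[1],u[0])),"width",np.linalg.norm(L-Rr,axis=1))
E=np.mean([plane(c,(x,r),.012)[:2] for x,r in zip((290,300,345,355),r0)],0)
m0=mid.mean(0);edge=m0+u*((E-m0)@u);seat=edge-u*.055
n=np.array([u[1],-u[0]]);print("seat",seat,"panel centre-seat mm along x,y",1e3*(n@(T-seat))+.3,1e3*(u@(T-seat))-.7)
E
```

```text
[np.int64(123), np.int64(124), np.int64(124), np.int64(124)]
[(135, np.int64(276), np.int64(361)), (180, np.int64(278), np.int64(359)), (210, np.int64(279), np.int64(357)), (230, np.int64(280), np.int64(356)), (245, np.int64(280), np.int64(355))]
axis deg 99.20553566218604 width [0.1004 0.1004 0.1    0.0997 0.1002]
seat [0.5383 0.1912] panel centre-seat mm along x,y -0.23134482075753987 0.6008076149395878
```

step_arm(plan=[[[0.0003,-0.0005,-0.01,-0.2],[0,0,-0.01,0],[0,0,-0.01,0],[0,0,-0.01,0],[0,0,-0.01,0],[0,0,-0.01,0],[0,0,-0.01,0],[0,0,-0.01,0],[0,0,-0.006,0],[0,0,-0.005,0]]])

```text
time_s: 9.15
tool_pos: [0.538, 0.1895, 0.1571]
eef_rot: [3.142, 0.0, 1.732]
contact_force: [-0.5, -0.5, -0.3]
opening: 0.0092
grip_force: 60.3
```

step_arm(plan=[[[0,0,-0.003,0],[0,0,-0.003,0],[0,0,-0.003,0],[0,0,-0.003,0],[0,0,-0.003,0],[0,0,-0.003,0],[0,0,-0.003,0],[0,0,-0.003,0],[0,0,-0.003,0],[0,0,-0.003,0]]])

```text
time_s: 10.4
tool_pos: [0.5381, 0.1895, 0.1273]
eef_rot: [3.141, 0.0, 1.732]
contact_force: [0.4, 0.3, 2.0]
opening: 0.0092
grip_force: 60.7
```

step_arm(plan=[[[0,0.0006,-0.0015,0],[0,0.0006,-0.0015,0],[-0.0001,0.0006,-0.0015,0],[-0.0001,0.0005,-0.0015,0],[0,0,-0.0015,0],[0,0,-0.0015,0],[0,0,-0.0015,0],[0,0,-0.0015,0],[0,0,-0.0015,0],[0,0,-0.0015,0]]])

```text
time_s: 11.65
tool_pos: [0.5378, 0.1918, 0.1124]
eef_rot: [3.141, -0.0, 1.732]
contact_force: [-0.1, -0.0, 2.3]
opening: 0.0092
grip_force: 60.7
```

step_arm(plan=[[[0,0,-0.001,0],[0,0,-0.001,0],[0,0,-0.001,0],[0,0,-0.0005,0],[0,0,-0.0005,0],[0,0,-0.0005,0],[0,0,-0.0005,0],[0,0,0,0],[0,0,0,0],[0,0,0,0]]])

```text
time_s: 12.9
tool_pos: [0.538, 0.1918, 0.1086]
eef_rot: [3.141, -0.0, 1.732]
contact_force: [-2.3, -0.9, 10.1]
opening: 0.0092
grip_force: 62.1
```

step_arm(plan=[[[0,0,-0.0005,0],[0,0,-0.0005,0],[0,0,0,0],[0,0,0,0],[0,0,0,0],[0,0,0,0],[0,0,0,0],[0,0,0,0],[0,0,0,0],[0,0,0,0]]])

```text
time_s: 14.15
tool_pos: [0.5381, 0.1918, 0.1085]
eef_rot: [3.141, -0.001, 1.732]
contact_force: [-4.6, -2.0, 18.3]
opening: 0.0093
grip_force: 63.0
```

```bash
python3 - <<'E'
from h import *
im=robot.read_camera("scene")[:,:,::-1];cv2.imwrite("pics/scene5.png",im);t=robot.read_camera("top")[:,:,::-1];cv2.imwrite("pics/top5.png",t)
cv2.imwrite("pics/mix5.png",np.hstack([cv2.resize(im[150:300,330:480],(400,400),interpolation=cv2.INTER_CUBIC),cv2.resize(t[100:250,180:330],(400,400),interpolation=cv2.INTER_CUBIC)]))
E
```

```text
(no output)
```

View pics/mix5.png

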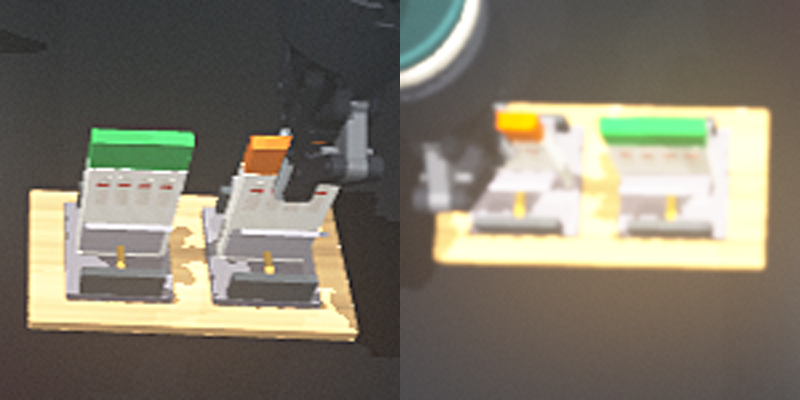

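The orange panel stands level with green in both views, and the force rises without further travel at the predicted height, so it is home. I'll ease off the push and release.

step_arm(plan=[[[0,0,0.0005,0],[0,0,0.0005,0],[0,0,0.0005,0],[0,0,0,0],[0,0,0,0],[0,0,0,0],[0,0,0,0],[0,0,0,0],[0,0,0,0],[0,0,0,0]]])

```text
time_s: 15.5
tool_pos: [0.5379, 0.1917, 0.1086]
eef_rot: [3.141, -0.0, 1.732]
contact_force: [-1.7, -0.5, 7.4]
opening: 0.0093
grip_force: 61.4
```

step_arm(plan=[[[0,0,0,0],[0,0,0,0],[0,0,0,0],[0,0,0,0],[0,0,0,0],[0,0,0,0],[0,0,0,0],[0,0,0,0],[0,0,0,0],[0,0,0,0]]], hand=0)

```text
time_s: 16.75
tool_pos: [0.5378, 0.1918, 0.108]
eef_rot: [3.142, 0.0, 1.732]
contact_force: [0.0, -0.3, 0.0]
opening: 0.0426
grip_force: 0.0
```

step_arm(plan=[[[0,0,0.008,0],[0,0,0.012,0],[0,0,0.015,0],[0,0,0.015,0],[0,0,0.015,0],[0,0,0.015,0],[0,0,0.015,0],[0,0,0.015,0],[0,0,0.01,0],[0,0,0.005,0]]])

```text
time_s: 18.0
tool_pos: [0.5379, 0.1918, 0.2337]
eef_rot: [3.141, -0.0, 1.732]
contact_force: [0.3, -0.3, 0.3]
opening: 0.0425
grip_force: 0.0
```

```bash
python3 shot.py w6; python3 - <<'E'
import pickle
from h import *
np.set_printoptions(precision=4,suppress=True)
im=robot.read_camera("scene")[:,:,::-1];cv2.imwrite("pics/scene6.png",im)
w=cv2.imread("pics/w6.png");c,s=pickle.load(open("pics/w6.pkl","rb"));S=robot.get_calibration("scene")
hsv=cv2.cvtColor(w,cv2.COLOR_BGR2HSV);m=cv2.inRange(hsv,(3,110,90),(27,255,255));m[:,:295]=0;m[:,345:]=0
n,l,st,ce=cv2.connectedComponentsWithStats(m);print(st[1:][st[1:,4]>40])
cv2.imwrite("pics/mix6.png",np.hstack([cv2.resize(im[150:300,330:480],(400,400),interpolation=cv2.INTER_CUBIC),cv2.resize(w[100:340,220:420],(400,480),interpolation=cv2.INTER_CUBIC)[:400]]))
E
```

```text
18.0 [0.5379119  0.19183549 0.23365031] [ 1.79970069e+02 -9.13795519e-03  9.92525442e+01]
[[312 168  13  71 859]]
```

View pics/mix6.png

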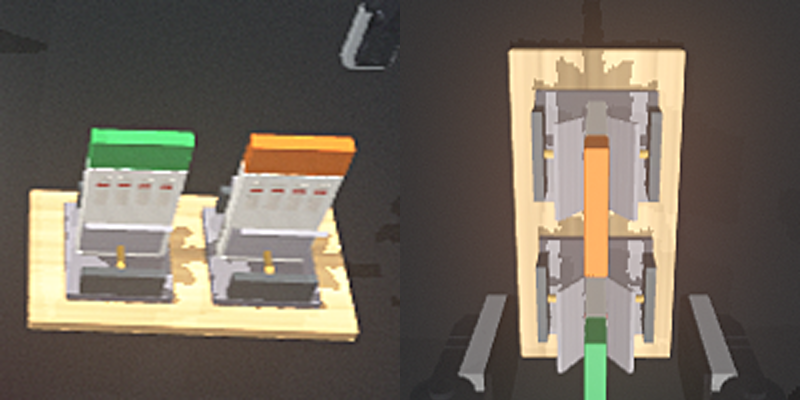

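Both views show the orange panel upright in the clip, in line with green, with the gripper clear. I'll check the height, then hand in.

```bash
python3 - <<'E'
import pickle
from h import *
c,s=pickle.load(open("pics/w6.pkl","rb"));S=robot.get_calibration("scene")
X,e=tri(c,(312,239),S,(423.4,200.3));print(X,e,"far end",plane(c,(318.5,239),.130))
if abs(X[2]-.130)<.004: print(robot.close_job())
E
```

```text
[0.53796934 0.16140272 0.12954542] 0.0002849806016700015 far end [0.54340753 0.16263925 0.13      ]
the job is handed in; nothing more can be done
None
```

The orange panel is seated upright in the empty clip, released, and handed in at about 18 s of the 43 s allowed. The push reached about 18 N with no further travel, and its top measures 129.5 mm against the 130 mm expected. The blue and green panels were left in place.

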